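Set up the oil stall's display step

ROBOT

A 6-joint arm with a two-finger parallel gripper is mounted at the origin on the work surface. World frame = base frame: x ahead of the robot, y to its left, z up, the work surface at z = 0. Lengths are in m, angles in rad, forces in N, time in s.
With the tool pointing down it reaches from about 0.4 to 0.825 m from the base axis. Payload 7 kg.
Tool frame: the origin (TCP) lies at the very end of the fingers, on their centre line; the grasp point (between the pads) lies 19 mm behind it; z points along the fingers, y is the line along which they close (so a half turn about z gives the same grasp; the last joint's range is limited). The gripper opens to 88 mm and grips with 3 to 60 N. Pads are 19 mm wide; open, the fingers measure 130 mm over their backs; the gripper's body (78 mm by 193 mm) begins 47 mm behind the grasp point.
Start: joints at [1.594, 0.359, 0.012, 0, -1.224, -0.288], TCP at [0.177, 0.651, 0.227] pointing down, gripper open.
Joint ranges: [-3.07, 3.07], [-1.43, 2.12], [-1.02, 1.25], [-3.03, 1.67], [-3.05, -0], [-3.03, 3.03]. Speed limits (rad/s): [2.39, 2.39, 3.01, 3.14, 3.14, 3.14].

INTERFACE

Orientations are given as [roll, pitch, yaw] about the fixed x, y, z axes, in that order (R = Rz(yaw) Ry(pitch) Rx(roll)).
In Python, from station import arm gives the robot as it stands.
- The arm moves only by the tool step_arm, never from a script. Its argument "rows" is a list of rows, each a list of 5 numbers: the shift along the world's x, y, z in m, then the turn about the world's z in rad, then the finger opening in m, from 0 to 0.0876. In form: [[x, y, z, spin, gripper], ...]. A call has 1 to 20 rows; each row is the pose to reach, as a shift and turn from the pose commanded when the call began; what a row does not reach only later rows make up. A row lasts 1/10 s, in which the tool goes at most 50 mm and 8.59 degrees, less where a joint would pass 70% of its speed; a pose out of reach is approached as far as the arm can. A call with a gripper value outside its range is refused whole. The fingers move at their own pace and stop on an object; "newtons" is the grip in N (left out, the last holds). Time passes only in rows, so rows that repeat a pose let the fingers close. It gives the time, the measured TCP pose, the force, the opening and the grip force at its end, in the units of the state.
- arm.get_state(): the state, without advancing time (a new reading comes with each control period).
- arm.grab_frame(name): name is "scene" or "top" or "wrist"; returns a dict with "color" (480x640x3 uint8, blue, green, red), "vfov" (degrees; the focal length in pixels is half the picture's height over the tangent of half this angle, whatever the lens; pixels are square), "cx", "cy" (the principal point, pixels), "k1" (the pictures are not rectified: a ray, as slopes to the right and down, at radius r is drawn at 1 + k1 r^2 times it, then the intrinsics apply), "rvec" (rotation vector, rad) and "tvec" (3), from world to camera coordinates, as OpenCV has them. Camera axes: x right, y down, z forward; pixel columns grow to the right and rows downward; lengths in m; the calibration is good to about 2 mm. A picture is of the moment at which its call begins. There is no depth.
- arm.job_done(): hands the job in; it is judged then, once.
The state is a dict: "t": time; "q": joint angles; "qd": joint speeds; "joint_efforts": joint torques, N m; "eef_pos": TCP position; "ee_rot": TCP orientation; "force": force on the tool from outside, world axes, zero at the start; "moment": the same for the moment, N m; "width": finger opening in m; "gripper_force": force on a finger pad.
Only numpy, scipy, OpenCV 4.12 (cv2) and the standard library are available. Lean on these libraries where they do the work, as an engineer would, in place of code of your own. Each camera call takes 0.05 s, during which the arm holds its last target. There are 200 camera calls.

TASK

Draw the white wooden riser out sideways from the low store rack and lay it, cork rounds up, in the middle of the dark display board, midway between the tomato crate and the big jar and lengthwise along the board. Then stand the three goods upright, each centred on its cork round: the tall bottle on the round nearest the tomato crate, the squat jar on the round nearest the big jar, and the square bottle between them. Never lay a bottle or jar over, and leave the white bowl and the wooden mill where they are.

Things in the scene. Friction and masses are not known exactly. Their poses are not given: they have to be found in the camera images.
- riser: Loose flat block of white-painted wood, 180 long (its x) x 56 wide (its y) x 24 mm high, 0.19 kg; origin at the centre of its underside, z up. Three brown cork rounds, 46 mm across and flush with its top, are centred at x = -60, 0 and +60 mm. At the start it lies on the table, pushed lengthwise into the rack, with 70 to 85 mm of its length sticking out of the mouth; the rack's roof covers the rest. Grip it across its 56 mm width.
- rack: Fixed low wooden store box, 120 deep (its x) x 84 wide (its y) x 42 mm high, without a floor. Its one opening faces its -x side and is 64 mm wide and 32 mm high; the roof is 10 mm thick. Two little jars 45 mm high are fixed on the roof, their axes 94 mm behind the mouth. Origin on the table under the middle of the mouth; its body reaches from x = 0 (mouth) to x = +120 mm. The riser comes out along the rack's -x.
- board: Fixed dark wooden display board lying on the table, 540 long (its x) x 130 wide (its y) x 10 mm thick; origin at the centre of its underside. The tomato crate and the big jar stand on it 200 mm either side of its centre.
- crate: Fixed small wooden crate of red tomatoes, 120 x 120 mm, 95 mm high over the tomatoes, at one end of the board (either end). Origin at the centre of its underside.
- bigjar: Fixed big round oil jar with a brass lid, 96 mm across, 124 mm high, at the other end of the board. Origin at the centre of its underside.
- tall_bottle: Loose slim round oil bottle, 132 mm high, 0.24 kg give or take a third: body 42 mm across up to 78 mm, then tapering to the neck; black round cap 30 mm across from 106 to 132 mm (a good grip). Stands on the table. Origin at the centre of its underside, z up.
- square_bottle: Loose square oil bottle, 102 mm high, 0.20 kg give or take a third: body 42 x 42 mm up to 66 mm, neck, then a black round cap 30 mm across from 76 to 102 mm (a good grip). Stands on the table. Origin at the centre of its underside, x and y square to its faces, z up.
- squat_jar: Loose squat round jar with a brass lid, 52 mm across all the way up, 60 mm high, 0.18 kg give or take a third. Stands on the table. Origin at the centre of its underside, z up.
- bowl: Bystander: loose white bowl, 90 mm across, 40 mm high, origin at the centre of its underside. To be left alone.
- mill: Bystander: loose turned dark-wood pepper mill, 52 mm across, 115 mm high, origin at the centre of its underside. To be left alone.
Not all that is in view belongs to the job. What is shaped like the squat_jar but blue or red is not meant.

How it is judged:
By the outcome, as a careful person would: the job done as asked, in the order asked, and still so for the second after the job is handed in, with the robot touching nothing.
It also fails if it takes over 120 s, if anything falls off the work surface, if the arm or the gripper's body presses on something with over 40 N, if the wrist force passes 120 N, or if a joint passes its speed limit or range.

## Working session

There is one attempt and no reset: what is moved stays moved. The work goes in short steps, Python scripts to look and compute and a tool call to move; the robot and the scene stay as the last step left them, time stands still between calls to the robot, and variables do not carry over. Pictures are saved under pics/ and viewed, at most 14 in all, crops included, and the job is handed in when it is done.

Besides the shell and the picture viewer there is one more tool, called after "Request:" as a command line: name --pt "numbers of a row" for each row, then --argument value for the rest. step_arm: Moves the arm, as the interface text tells. Its arguments: {"type":"object","properties":{"rows":{"type":"array"},"newtons":{"type":"number"}},"required":["rows"]}

```bash
mkdir -p pics; ls; cat > h.py <<'E'
import numpy as np, cv2, json
from station import arm
def grab(n,save):
    f=arm.grab_frame(n); cv2.imwrite(f'pics/{save}.png',f['color'])
    np.savez(f'pics/{save}.npz',**f); return f
def load(s): return dict(np.load(f'pics/{s}.npz'))
def cam(f):
    F=240/np.tan(np.radians(float(f['vfov']))/2)
    K=np.array([[F,0,float(f['cx'])],[0,F,float(f['cy'])],[0,0,1]])
    return K,np.array([float(f['k1']),0,0,0]),cv2.Rodrigues(np.array(f['rvec'],float))[0],np.array(f['tvec'],float).ravel()
def ray(f,uv):
    K,d,R,t=cam(f)
    n=cv2.undistortPoints(np.array(uv,float).reshape(-1,1,2),K,d).reshape(-1,2)
    return -R.T@t, np.c_[n,np.ones(len(n))]@R
def plane(f,uv,z):
    c,r=ray(f,uv); return c+r*((z-c[2])/r[:,2])[:,None]
def proj(f,P):
    K,d,R,t=cam(f)
    return cv2.projectPoints(np.array(P,float).reshape(-1,1,3),np.array(f['rvec'],float),t,K,d)[0].reshape(-1,2)
E
python3 - <<'E'
from h import *
for n in('scene','top','wrist'):
    f=grab(n,n+'0'); print(n,f['vfov'],f['k1'],ray(f,[[320,240]]))
print(arm.get_state())
E
```

```text
pics
scene 48.80881287519228 -0.06733035638402016 (array([1.45306494, 0.07483174, 0.78556344]), array([[-0.78174479, -0.06852351, -0.61997975]]))
top 50.18156581025751 -0.07882090446911243 (array([0.29115956, 0.01293779, 1.12992955]), array([[ 0.19762806, -0.00324628, -0.98029404]]))
wrist 62.965863911534804 0.0166595478560642 (array([0.25861225, 0.62910186, 0.38379413]), array([[-0.30729176,  0.07961757, -0.94833576]]))
{'t': 0.15, 'q': array([ 1.59412929e+00,  3.59220396e-01,  1.12890266e-02, -2.63478318e-04,
       -1.22408041e+00, -2.88101911e-01]), 'qd': array([-0.00105037, -0.00182829,  0.0033875 ,  0.00113503, -0.00044241,
        0.0003869 ]), 'joint_efforts': array([-1.07370761e-03, -5.83272421e+01,  2.93289185e+01,  7.00125262e+00,
        8.77669954e-03, -9.70978067e-05]), 'eef_pos': array([0.17656295, 0.65113016, 0.22584615]), 'ee_rot': array([ 3.14035691e+00, -1.07871532e-04, -2.64858560e-01]), 'force': array([ 0.9551103 , -0.30419669, -0.17444695]), 'moment': array([0.03625513, 0.0172079 , 0.03068184]), 'gripper_force': 0.0, 'width': 0.0878835290086543}
```

View pics/top0.png

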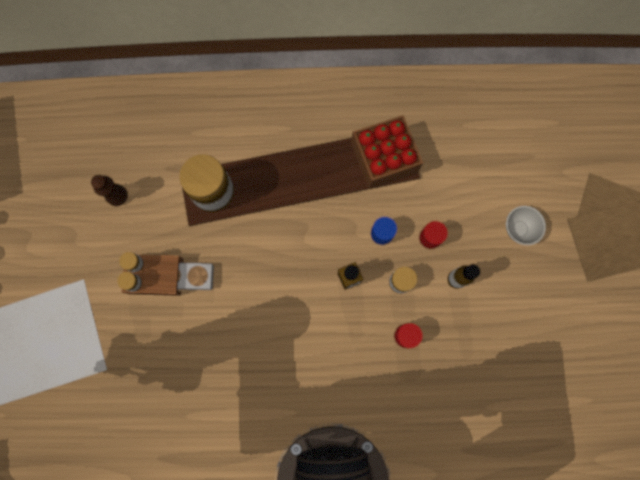

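View pics/scene0.png

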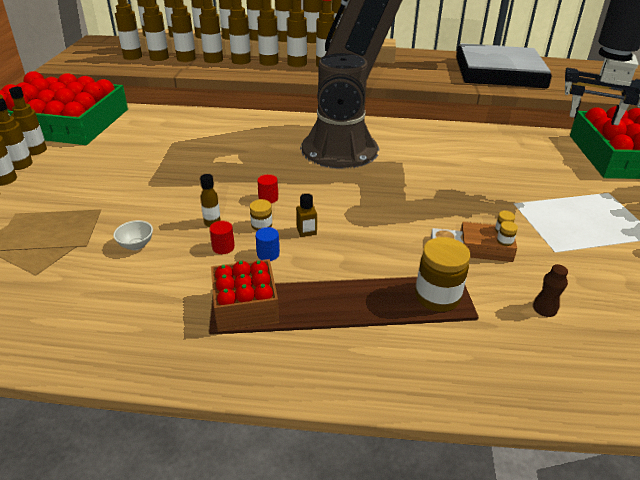

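The top view shows the big jar at (205,180), the crate at (387,150) and the rack at (155,275), with its mouth and the riser on the right at (197,276). There are four candidates shaped like the squat jar: brass lid (403,278), blue (384,230), red (433,235) and red (408,335). Only the brass-lidded one fits. The tall bottle's cap is at (471,272) and the square bottle's at (352,271). I'll enlarge to confirm.

```bash
python3 - <<'E'
from h import *
im=load('top0')['color']
a=cv2.resize(im[205:350,325:495],None,fx=3,fy=3,interpolation=cv2.INTER_CUBIC)
b=cv2.resize(im[240:310,105:235],None,fx=3.92,fy=3.92,interpolation=cv2.INTER_CUBIC)[:, :510]
cv2.imwrite('pics/crop1.png',np.vstack([a[:,:510],b])[:600+200][:709][100:])
f=load('top0')
hsv=cv2.cvtColor(im,cv2.COLOR_BGR2HSV)
for n,p in dict(brass=(405,274),label=(398,288),cap=(352,271),cap2=(472,271),riserw=(187,284),cork=(198,275),board=(280,180),table=(300,250),bowl=(525,220)).items(): print(n,hsv[p[1],p[0]])
for n,p,z in [('jar',(404,277),.06),('sq',(352,271),.102),('tall',(471,271),.132),('riser',(197,276),.024),('bigjar',(204,178),.124),('crate',(388,145),.09),('mill',(102,184),.115),('bowl',(526,225),.04),('boardm',(290,180),.01)]:
    P=plane(f,[p],z)[0]; print(n,P.round(3),np.hypot(*P[:2]).round(3))
E
```

```text
brass [ 18 153 153]
label [ 18 156 132]
cap [90 17 15]
cap2 [30 45 17]
riserw [ 11  13 159]
cork [ 15 118 140]
board [ 11 146  61]
table [ 16 116 145]
bowl [ 18  21 161]
jar [ 0.422 -0.165  0.06 ] 0.453
sq [ 0.433 -0.053  0.102] 0.436
tall [ 0.421 -0.286  0.132] 0.509
riser [0.442 0.28  0.024] 0.523
bigjar [0.632 0.245 0.124] 0.678
crate [ 0.705 -0.143  0.09 ] 0.72
mill [0.63  0.464 0.115] 0.782
bowl [ 0.531 -0.446  0.04 ] 0.693
boardm [0.659 0.074 0.01 ] 0.663
```

View pics/crop1.png

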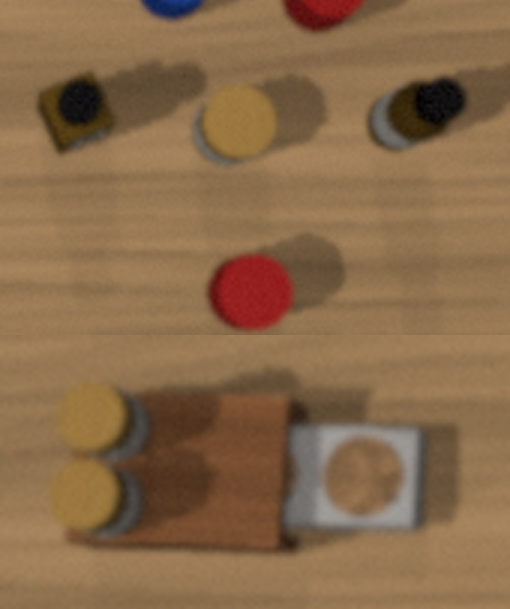

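The crop confirms it: the brass-lidded, white-labelled jar at (404,277) is the squat jar, and the look-alikes are blue and red. The riser sticks out of the rack with one cork round visible. Next I'll move over the riser and look closer.

Request:
step_arm --pt "0.026 -0.04 0 -0.13 0.0876" --pt "0.052 -0.08 0 -0.26 0.0876" --pt "0.078 -0.12 0 -0.39 0.0876" --pt "0.105 -0.16 0 -0.52 0.0876" --pt "0.131 -0.2 0 -0.65 0.0876" --pt "0.157 -0.24 0 -0.78 0.0876" --pt "0.184 -0.28 0 -0.91 0.0876" --pt "0.21 -0.32 0 -1.04 0.0876" --pt "0.236 -0.36 0 -1.17 0.0876" --pt "0.263 -0.4 0 -1.3 0.0876" --pt "0.263 -0.4 0 -1.3 0.0876" --pt "0.263 -0.4 0 -1.3 0.0876" --pt "0.263 -0.4 0 -1.3 0.0876"

```text
t: 1.45
eef_pos: [0.4395, 0.2518, 0.2265]
ee_rot: [3.141, 0.0, -1.564]
force: [0.3, -0.2, 0.4]
width: 0.0874
gripper_force: 0.0
```

```bash
python3 - <<'E'
from h import *
s=arm.get_state(); print(s['q'].round(3),s['eef_pos'],s['ee_rot'])
f=grab('wrist','w1')
E
```

```text
[ 0.909  0.079 -0.352 -0.    -1.139 -0.902] [0.43946213 0.25179801 0.22647211] [ 3.14144719e+00  7.06270717e-05 -1.56394548e+00]
```

View pics/w1.png

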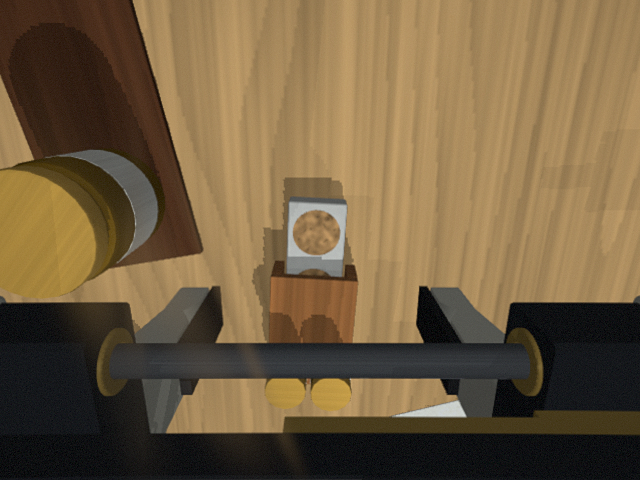

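The wrist view shows the riser at (317,237) with a cork centre near (317,232). The rack mouth is at row 268, the big jar is on the left and the board is upper left. I'll measure these now.

```bash
python3 - <<'E'
from h import *
f=load('w1'); im=f['color']; hsv=cv2.cvtColor(im,cv2.COLOR_BGR2HSV)
m=((hsv[...,1]<50)&(hsv[...,2]>90)).astype(np.uint8); m[:, :270]=0; m[:, 365:]=0; m[:190]=0; m[280:]=0
m=cv2.morphologyEx(m,cv2.MORPH_OPEN,np.ones((2,2)))
# left/right edges per row
L=[];R=[]
for v in range(208,262):
    u=np.where(m[v])[0]
    if len(u): L.append((u[0]-.5,v));R.append((u[-1]+.5,v))
PL=plane(f,L,.024);PR=plane(f,R,.024)
for P in(PL,PR):
    vx,vy,x,y=cv2.fitLine(P[:,:2].astype(np.float32),cv2.DIST_HUBER,0,.01,.01).ravel(); print('edge dir deg from y',np.degrees(np.arctan2(vx*np.sign(vy),abs(vy))),'at y=.27 x=',x+(.27-y)*vx/vy)
# cork
hole=np.zeros_like(m); c,h=cv2.findContours(m,cv2.RETR_CCOMP,cv2.CHAIN_APPROX_NONE)
for i,k in enumerate(c):
    if cv2.contourArea(k)>300:
        P=plane(f,k.reshape(-1,2),.024)[:,:2].astype(np.float32); print('hole' if h[0][i][3]>=0 else 'outer',cv2.minEnclosingCircle(P),cv2.minAreaRect(P), P.min(0),P.max(0))
for u in (302,317,332):
    col=np.where((m[195:220,u])>0)[0]+195; print(u,col[:3],hsv[196:212,u,2])
E
```

```text
edge dir deg from y 2.4566114 at y=.27 x= 0.46987432
edge dir deg from y 2.3325958 at y=.27 x= 0.414045
outer ((0.442496120929718, 0.28903383016586304), 0.045955292880535126) ((0.44273993372917175, 0.28877291083335876), (0.07508597522974014, 0.05598001182079315), 87.23649597167969) [0.41388223 0.25074324] [0.4710567  0.32725957]
hole ((0.44232800602912903, 0.2820305824279785), 0.02388334646821022) ((0.442355215549469, 0.2816767990589142), (0.04648122563958168, 0.046523820608854294), 0.40039604902267456) [0.41908273 0.25839525] [0.46556282 0.30497932]
302 [202 203 204] [115  93  84  89  80  96 131 172 184 183 186 187 183 186 186 188]
317 [203 204 205] [119 105  85  85  84  82 101 142 175 186 186 184 186 175 157 144]
332 [204 205 206] [123 125 106  86  83  83  85 112 149 177 187 184 188 183 184 185]
```

Request:
step_arm --pt "0.0025 0.023 -0.04 -0.049 0.0876" --pt "0.0025 0.023 -0.08 -0.049 0.0876" --pt "0.0025 0.023 -0.12 -0.049 0.0876" --pt "0.0025 0.023 -0.16 -0.049 0.0876" --pt "0.0025 0.023 -0.19 -0.049 0.0876" --pt "0.0025 0.023 -0.21 -0.049 0.0876" --pt "0.0025 0.023 -0.2225 -0.049 0.0876" --pt "0.0025 0.023 -0.2225 -0.049 0.0876" --pt "0.0025 0.023 -0.2225 -0.049 0.05" --pt "0.0025 0.023 -0.2225 -0.049 0.05" --pt "0.0025 0.023 -0.2225 -0.049 0.05" --pt "0.0025 0.023 -0.2225 -0.049 0.05" --pt "0.0025 0.023 -0.2225 -0.049 0.05" --pt "0.0025 0.023 -0.2225 -0.049 0.05" --newtons 30

```text
t: 2.9
eef_pos: [0.4424, 0.2747, 0.0046]
ee_rot: [-3.141, 0.001, -1.614]
force: [-2.3, -0.0, 6.8]
width: 0.0556
gripper_force: 30.0
```

Request:
step_arm --pt "-0.0004 -0.01 0 0 0.05" --pt "-0.001 -0.025 0 0 0.05" --pt "-0.002 -0.045 0 0 0.05" --pt "-0.003 -0.065 0 0 0.05" --pt "-0.0036 -0.085 0 0 0.05" --pt "-0.0044 -0.105 0 0 0.05" --pt "-0.005 -0.12 0 0 0.05" --pt "-0.0055 -0.13 0 0 0.05" --pt "-0.0055 -0.13 0 0 0.05" --pt "-0.0055 -0.13 0 0 0.0876" --pt "-0.0055 -0.13 0 0 0.0876" --pt "-0.0055 -0.13 0 0 0.0876" --pt "-0.005 -0.118 0.0 0 0.0876" --pt "-0.004 -0.1 0.0 0 0.0876" --pt "-0.0035 -0.08 0 0 0.0876" --pt "-0.003 -0.063 0 0 0.0876" --pt "-0.003 -0.063 0 0 0.0876"

```text
t: 4.6
eef_pos: [0.4398, 0.2146, 0.0041]
ee_rot: [-3.141, 0.001, -1.611]
force: [0.1, -0.8, 1.4]
width: 0.0877
gripper_force: 0.0
```

```bash
python3 - <<'E'
from h import *
f=grab('top','t1'); grab('scene','s1')
im=f['color']; hsv=cv2.cvtColor(im,cv2.COLOR_BGR2HSV)
s=arm.get_state();print(s['eef_pos'],s['width'],s['force'])
E
python3 - <<'E'
import cv2,numpy as np
a=cv2.imread('pics/t1.png');b=cv2.imread('pics/s1.png')
cv2.imwrite('pics/c2.png',np.vstack([cv2.resize(a[100:320,100:450],(700,440))[:300+140],b[200:340,0:640][:, :640].repeat(1,0) if 0 else cv2.resize(b[200:300,350:570],(700,318))[:160*2]])[:600])
E
```

```text
[0.43880098 0.21220523 0.00378847] 0.08734935075433642 [-0.49867579  0.04348299 -0.93017412]
```

View pics/c2.png

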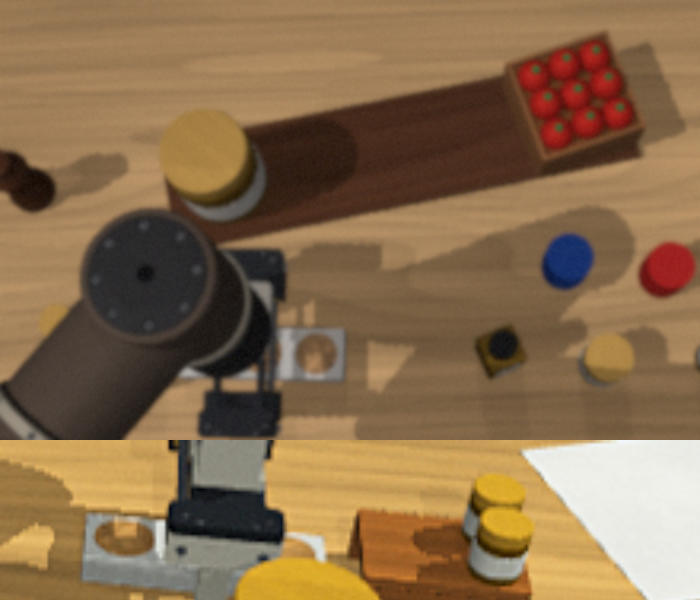

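The riser is clear of the rack and the gripper straddles its middle. Next I'll measure the board.

```bash
cat > board.py <<'E'
from h import *
f=load('top0'); im=f['color']; hsv=cv2.cvtColor(im,cv2.COLOR_BGR2HSV)
m=((hsv[...,2]<85)&(hsv[...,1]>100)&((hsv[...,0]<15)|(hsv[...,0]>170))).astype(np.uint8)
m[:110]=0;m[235:]=0;m[:,:175]=0;m[:,430:]=0
m=cv2.morphologyEx(m,cv2.MORPH_OPEN,np.ones((3,3)))
near=[];far=[]
for u in range(190,412,2):
    v=np.where(m[:,u])[0]
    if len(v): near.append((u,v[-1]+.5))
for u in range(250,350,2):
    v=np.where(m[:,u])[0]
    if len(v): far.append((u,v[0]-.5))
def fit(P):
    vx,vy,x,y=cv2.fitLine(P[:,:2].astype(np.float32),cv2.DIST_HUBER,0,.003,.01).ravel()
    if vy>0: vx,vy=-vx,-vy
    return np.array([x,y]),np.array([vx,vy])
pn,dn=fit(plane(f,near,.005)); pf,df=fit(plane(f,far,.01))
d=(dn+df)/np.linalg.norm(dn+df); n=np.array([-d[1],d[0]])  # n ~ +x
print('dirs',np.degrees(np.arctan2(dn[0],-dn[1])),np.degrees(np.arctan2(df[0],-df[1])),'width',(pf-pn)@n)
pts=np.argwhere(m)[:,::-1]; P=plane(f,pts,.01)[:,:2]
w=(P-pn)@n; s=P@d
sel=(w>.01)&(w<.035); print('s range',s[sel].min(),s[sel].max(),s[sel].max()-s[sel].min())
sc=(s[sel].min()+s[sel].max())/2
wc=((pn@n)+(pf@n))/2
print('centre',sc*d+wc*n,'d',d)
b=((hsv[...,0]>14)&(hsv[...,0]<28)&(hsv[...,1]>140)).astype(np.uint8); b[:140]=0;b[205:]=0;b[:,:175]=0;b[:,235:]=0
k=max(cv2.findContours(b,0,1)[0],key=cv2.contourArea)
Q=plane(f,k.reshape(-1,2),.124)[:,:2].astype(np.float32); c=np.array(cv2.minEnclosingCircle(Q)[0]); print('lid',cv2.minEnclosingCircle(Q),'s',c@d,'w-wc',c@n-wc,'centre by lid s',c@d+.2)
E
python3 board.py
```

```text
dirs 10.226798 10.3095045 width 0.12593076
s range -0.19974470506323655 0.33759253464389016 0.5373372397071268
centre [0.67094819 0.05150098] d [ 0.17825532 -0.9839843 ]
lid ((0.6303108334541321, 0.24722625315189362), 0.0541735403239727) s -0.13091049049932213 w-wc -0.005097397305199536 centre by lid s 0.06908950950067788
```

Request:
step_arm --pt "0 0 0 0 0.05" --pt "0 0 0 0 0.05" --pt "0 0 0 0 0.05" --pt "0 0 0 0 0.05" --pt "0 0 0 0 0.05" --pt "0 0 0.02 0 0.05" --pt "0 0 0.06 0 0.05" --pt "0 -0.02 0.1 0.03 0.05" --pt "0 -0.06 0.14 0.07 0.05" --pt "0.04 -0.1 0.16 0.12 0.05" --pt "0.08 -0.13 0.16 0.17 0.05" --pt "0.12 -0.15 0.16 0.21 0.05" --pt "0.16 -0.16 0.16 0.219 0.05" --pt "0.2 -0.161 0.16 0.219 0.05" --pt "0.23 -0.161 0.16 0.219 0.05" --pt "0.23 -0.161 0.16 0.219 0.05" --pt "0.23 -0.161 0.16 0.219 0.05" --pt "0.23 -0.161 0.16 0.219 0.05" --newtons 35

```text
t: 6.5
eef_pos: [0.6681, 0.0503, 0.1636]
ee_rot: [3.14, 0.0, -1.395]
force: [-0.6, -0.3, -1.0]
width: 0.0557
gripper_force: 35.0
```

```bash
python3 - <<'E'
from h import *
s=arm.get_state(); print(s['q'].round(3),s['eef_pos'],s['ee_rot'],s['width'],s['force'])
f=grab('wrist','w2')
E
```

```text
[ 0.365  0.393 -0.083 -0.    -1.095 -0.189] [0.66813138 0.05031888 0.16355691] [ 3.14021801e+00  7.03869649e-05 -1.39489322e+00] 0.05571630371495056 [-0.60272128 -0.31040303 -1.04611604]
```

View pics/w2.png

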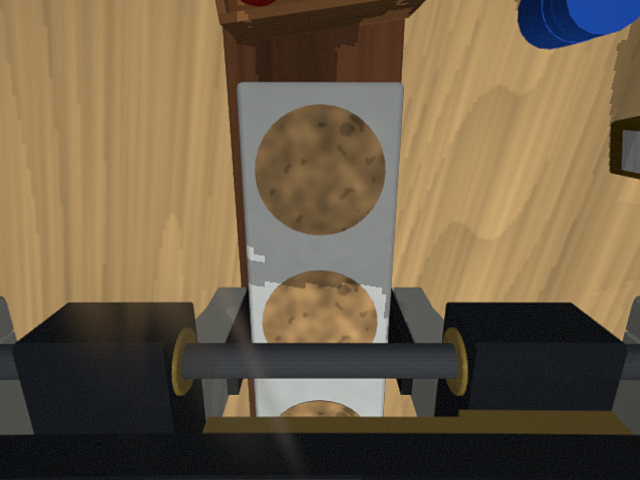

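The picture shows the riser held level over the board. The board's edges are visible near rows 40–78, at about columns 227 and 404. I'll measure them there.

```bash
python3 - <<'E'
from h import *
f=load('w2'); im=f['color']; hsv=cv2.cvtColor(im,cv2.COLOR_BGR2HSV)
a=[];b=[]
for v in range(46,80,3):
    u=np.where((hsv[v,200:430,2]<115)&(hsv[v,200:430,0]<14))[0]+200; a.append((u[0]-.5,v)); b.append((u[-1]+.5,v))
print(a[::3],b[::3])
d=np.array([.1783,-.984]);n=np.array([.984,.1783])
s=arm.get_state(); t=s['eef_pos'][:2]; print('tcp w',t@n,'s',t@d)
L=plane(f,a,.01)[:,:2];R=plane(f,b,.01)[:,:2]
for P in(L,R):
    vx,vy,x,y=cv2.fitLine(P.astype(np.float32),cv2.DIST_HUBER,0,.003,.01).ravel(); print(np.degrees(np.arctan2(vx/vy*-1,1)),(P@n).mean(),(P@n).std())
print('width',((L-R)@n).mean(),'mid w',((L+R)@n/2).mean())
print('right edge px over rows')
# riser top edges
z=s['eef_pos'][2]-.004+.024
e1=[];e2=[]
for v in range(100,240,5):
    u=np.where((hsv[v,225:420,1]<45)&(hsv[v,225:420,2]>80))[0]+225; e1.append((u[0]-.5,v)); e2.append((u[-1]+.5,v))
A=plane(f,e1,z)[:,:2];B=plane(f,e2,z)[:,:2]
print('riser width',np.median((A-B)@n),'mid w',np.median((A+B)@n/2), 'angle',[np.degrees(np.polyfit(-P[:,1],P[:,0],1)[0]) for P in(A,B)])
c=ray(f,[[320,240]])[0]; print('cam',c)
E
```

```text
[(np.float64(224.5), 46), (np.float64(224.5), 55), (np.float64(225.5), 64), (np.float64(226.5), 73)] [(np.float64(402.5), 46), (np.float64(401.5), 55), (np.float64(401.5), 64), (np.float64(400.5), 73)]
tcp w 0.6665142882074289 s 0.06946508427452422
9.993834 0.735074105383899 0.0001945836988494603
10.137452 0.6068139500785263 0.00020179938507636376
width 0.12826015530537263 mid w 0.6709440277312128
right edge px over rows
riser width 0.054778360965547765 mid w 0.6670950891746512 angle [np.float64(10.195178169885715), np.float64(10.02147143965968)]
cam [ 0.68407799 -0.03243725  0.3216212 ]
```

Request:
step_arm --pt "0.004 0.0005 -0.01 0 0.05" --pt "0.004 0.0005 -0.05 0 0.05" --pt "0.004 0.0005 -0.09 0 0.05" --pt "0.004 0.0005 -0.12 0 0.05" --pt "0.004 0.0005 -0.14 0 0.05" --pt "0.004 0.0005 -0.147 0 0.05" --pt "0.004 0.0005 -0.149 0 0.05" --pt "0.004 0.0005 -0.149 0 0.05" --pt "0.004 0.0005 -0.149 0 0.05"

```text
t: 7.45
eef_pos: [0.674, 0.0513, 0.0163]
ee_rot: [-3.139, 0.0, -1.395]
force: [-1.0, 0.3, -1.2]
width: 0.0554
gripper_force: 35.0
```

Request:
step_arm --pt "-0.001 -0.0003 0 0 0.05" --pt "-0.002 -0.0003 -0.001 0 0.05" --pt "-0.002 -0.0003 -0.002 0 0.05" --pt "-0.002 -0.0003 -0.003 0 0.05" --pt "-0.002 -0.0003 -0.003 0 0.05" --pt "-0.002 -0.0003 -0.003 0 0.05"

```text
t: 8.05
eef_pos: [0.6713, 0.0507, 0.0141]
ee_rot: [-3.141, -0.0, -1.394]
force: [-5.4, 1.1, 12.7]
width: 0.0557
gripper_force: 35.0
```

Request:
step_arm --pt "0 0 0 0 0.0876" --pt "0 0 0 0 0.0876" --pt "0 0 0 0 0.0876" --pt "0 0 0 0 0.0876" --pt "0 0 0.03 0 0.0876" --pt "0 0 0.08 0 0.0876" --pt "0 0 0.13 0 0.0876" --pt "0 0 0.18 0 0.0876" --pt "0 0 0.22 0 0.0876" --pt "0 0 0.22 0 0.0876" --pt "0 0 0.22 0 0.0876"

```text
t: 9.15
eef_pos: [0.6715, 0.0509, 0.2333]
ee_rot: [-3.139, 0.001, -1.395]
force: [-0.4, -0.2, -1.1]
width: 0.0875
gripper_force: 0.0
```

```bash
cat > corks.py <<'E'
from h import *
import sys
f=grab('wrist',sys.argv[1]); im=f['color']; hsv=cv2.cvtColor(im,cv2.COLOR_BGR2HSV)
print(arm.get_state()['eef_pos'])
d=np.array([.1783,-.984]);n=np.array([.984,.1783])
m=((hsv[...,1]<55)&(hsv[...,2]>75)).astype(np.uint8)
c,h=cv2.findContours(m,cv2.RETR_CCOMP,cv2.CHAIN_APPROX_NONE)
for i,k in enumerate(c):
    if cv2.contourArea(k)>600:
        P=plane(f,k.reshape(-1,2),.034)[:,:2].astype(np.float32); r=cv2.minAreaRect(P)
        print('hole' if h[0][i][3]>=0 else 'outer',k.reshape(-1,2).mean(0).round(),r,'w',np.dot(r[0],n),'s',np.dot(r[0],d))
a=[];b=[]
for v in range(60,300,8):
    u=np.where((hsv[v,150:480,2]<115)&(hsv[v,150:480,0]<14))[0]+150
    if len(u): a.append((u[0]-.5,v)); b.append((u[-1]+.5,v))
L=plane(f,a,.01)[:,:2]@n;R=plane(f,b,.01)[:,:2]@n
print('board w',np.median(L),np.median(R),np.median(L)-np.median(R),(np.median(L)+np.median(R))/2)
E
python3 corks.py w3
```

```text
[0.67075589 0.05069267 0.23156918]
outer [160. 402.] ((0.8011552691459656, 0.30724629759788513), (0.04100194200873375, 0.07150964438915253), 10.276640892028809) w 0.843118799701333 s -0.15948437234759333
outer [466. 318.] ((0.506135106086731, 0.14395783841609955), (0.03558211401104927, 0.10042891651391983), 56.06600570678711) w 0.5237046269789338 s -0.051410623586177845
outer [173. 317.] ((0.7974338531494141, 0.1962118297815323), (0.10002058744430542, 0.035907018929719925), 54.66779327392578) w 0.8196594807490707 s -0.05088998448848728
outer [585. 144.] ((0.45155248045921326, -0.04211931675672531), (0.021274952217936516, 0.03652197867631912), 22.545625686645508) w 0.4368177665941417 s 0.12195721495449542
outer [320. 192.] ((0.6728541851043701, 0.047521453350782394), (0.056231699883937836, 0.17927391827106476), 10.071213722229004) w 0.6705615932751448 s 0.0732087911069393
hole [320. 261.] ((0.6621980667114258, 0.1071009486913681), (0.04659738019108772, 0.04670875519514084), 53.88311004638672) w 0.670698996795714 s 0.012682581782340996
hole [320. 200.] ((0.6724770069122314, 0.04789641126990318), (0.04661831259727478, 0.0459810271859169), 54.91962814331055) w 0.6702573049310595 s 0.07277258164286612
hole [320. 134.] ((0.683002233505249, -0.011151108890771866), (0.04616544023156166, 0.04672746732831001), 55.22511291503906) w 0.6700859550539404 s 0.1327519893825054
outer [  5. 177.] ((0.9541231989860535, 0.08587352931499481), (0.24361804127693176, 0.017234567552804947), 86.32056427001953) w 0.9541684780791402 s 0.08562061353325842
outer [ 37. 150.] ((0.9279260635375977, 0.06387393176555634), (0.2710849940776825, 0.003910691011697054), 89.9970474243164) w 0.9244679685547947 s 0.10259726827144622
board w 0.7349822615241075 0.6071125521691172 0.1278697093549903 0.6710474068466123
```

View pics/w3.png

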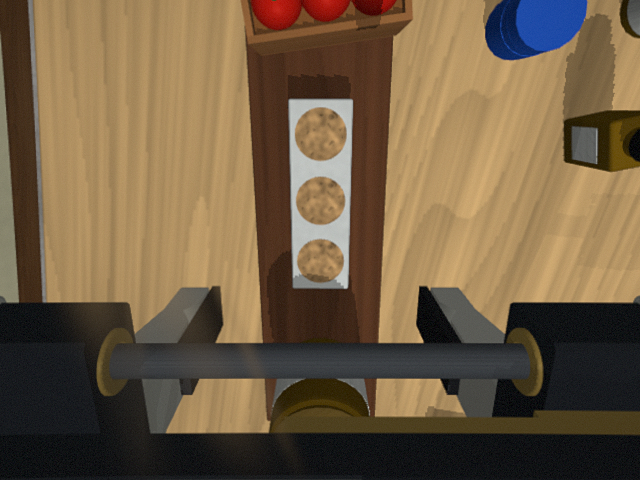

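The picture shows the riser lying square on the board, with cork centres at (320,134), (320,200) and (320,261), and the crate's foot at about row 50. I'll check the lengthwise centring against the crate in this same view.

```bash
python3 - <<'E'
from h import *
d=np.array([.1783,-.984])
f=load('w3'); hsv=cv2.cvtColor(f['color'],cv2.COLOR_BGR2HSV)
for u in (270,320,370): print(u,[tuple(int(x) for x in hsv[v,u]) for v in range(30,62,4)])
print((plane(f,[[250,54],[320,49],[390,45]],.01)[:,:2]@d), 'expect .209')
# top view t/riser check
g=grab('scene','s2'); K=proj(g,[[.6625,.1065,.034],[.6727,.0475,.034],[.6830,-.0112,.034]]); print(K)
h=cv2.cvtColor(g['color'],cv2.COLOR_BGR2HSV); m=((h[...,1]<60)&(h[...,2]>75)).astype(np.uint8); m[:250]=0;m[330:]=0;m[:,:270]=0;m[:,430:]=0
c,hh=cv2.findContours(m,cv2.RETR_CCOMP,cv2.CHAIN_APPROX_NONE)
for i,k in enumerate(c):
    if cv2.contourArea(k)>60: P=plane(g,k.reshape(-1,2),.034)[:,:2].astype(np.float32); r=cv2.minAreaRect(P); print(hh[0][i][3],r, 's',np.dot(r[0],d))
cv2.imwrite('pics/s2c.png',cv2.resize(g['color'][220:350,190:490],None,fx=2.6,fy=2.6,interpolation=2))
E
```

```text
270 [(15, 166, 86), (14, 155, 132), (14, 156, 129), (14, 153, 90), (12, 144, 94), (14, 171, 85), (12, 164, 84), (13, 162, 74)]
320 [(14, 155, 135), (14, 181, 89), (13, 170, 87), (13, 164, 87), (13, 152, 94), (11, 161, 79), (12, 156, 72), (10, 160, 75)]
370 [(13, 154, 91), (14, 157, 86), (14, 154, 88), (12, 159, 82), (11, 162, 82), (12, 146, 84), (11, 154, 83), (10, 151, 86)]
[0.20019137 0.2040601  0.20694828] expect .209
[[368.21500221 291.29956887]
 [339.13117734 292.53154708]
 [309.92662471 293.79634243]]
-1 ((0.6827443242073059, 0.051032207906246185), (0.07799099385738373, 0.17963100969791412), 10.483200073242188) s 0.07151762042641639
0 ((0.6819948554039001, -0.009818609803915024), (0.049672093242406845, 0.046834323555231094), 41.389835357666016) s 0.13126119476556777
0 ((0.6614102721214294, 0.10876305401325226), (0.04710803180932999, 0.04985622689127922), 58.3978385925293) s 0.01090660637021064
-1 ((0.6308547854423523, 0.21891404688358307), (0.02709330804646015, 0.08561810106039047), 86.44944763183594) s -0.10293001388907434
```

View pics/s2c.png

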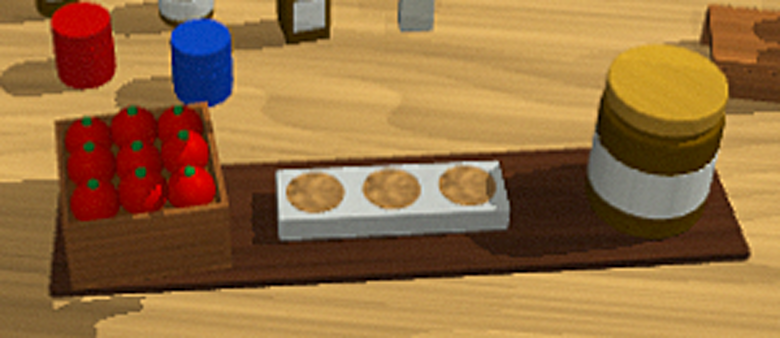

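```bash
python3 - <<'E'
from h import *
d=np.array([.1783,-.984]);n=np.array([.984,.1783])
g=load('s2'); h=cv2.cvtColor(g['color'],cv2.COLOR_BGR2HSV)
px=lambda x,y:(190+x/2.6-.3,220+y/2.6-.3)
for nm,p,z in [('crate foot edge corner',px(229,268),.01),('board corner L',px(50,295),0),('board corner R',px(748,257),0),('L top',px(52,287),.01),('R top',px(746,249),.01)]:
    P=plane(g,[p],z)[0,:2]; print(nm,P@d,P@n)
# big-jar silhouette on label columns: left/right tangents
w=((h[...,1]<60)&(h[...,2]>75)).astype(np.uint8); w[:,:412]=0; w[:,475:]=0; w[:265]=0; w[315:]=0
for v in (285,288,291,294):
    u=np.where(w[v])[0]; print(v,u.min(),u.max())
c,r=ray(g,[[u.min(),v]]) 
mid=[[(np.where(w[288])[0].min()+np.where(w[288])[0].max())/2,288]]
c,r=ray(g,mid); r=r[0]
# intersect vertical plane containing the mid ray with board centre line w=.6708
k=(.6708-c[:2]@n)/(r[:2]@n); Q=c[:2]+k*r[:2]; print('jar s',Q@d,'z',c[2]+k*r[2],'centre by jar',Q@d+.2)
E
```

```text
crate foot edge corner 0.19971895740054746 0.7227358865401641
board corner L 0.3346132124421721 0.7321392089769118
board corner R -0.20587111329471647 0.7312957965276904
L top 0.33186376915935717 0.7333267745815019
R top -0.20197197981449305 0.7319108343492398
285 416 464
288 417 463
291 418 462
294 420 461
jar s -0.137741253853214 z 0.033179182361911974 centre by jar 0.062258746146786004
```

The riser sits about 6.5 mm too near the crate: two views put the board middle at s≈0.064 and the riser at s≈0.071. I'll regrip it and shift it.

Request:
step_arm --pt "0 0 -0.05 0 0.0876" --pt "0 0 -0.1 0 0.0876" --pt "0 0 -0.15 0 0.0876" --pt "0 0 -0.19 0 0.0876" --pt "0 0 -0.21 0 0.0876" --pt "0 0 -0.219 0 0.0876" --pt "0 0 -0.219 0 0.0876" --pt "0 0 -0.219 0 0.05" --pt "0 0 -0.219 0 0.05" --pt "0 0 -0.219 0 0.05" --pt "0 0 -0.219 0 0.05" --pt "0 0 -0.216 0 0.05" --pt "-0.0006 0.0032 -0.216 0 0.05" --pt "-0.0012 0.0064 -0.216 0 0.05" --pt "-0.0012 0.0064 -0.216 0 0.05" --pt "-0.0012 0.0064 -0.218 0 0.05" --pt "-0.0012 0.0064 -0.22 0 0.05" --pt "-0.0012 0.0064 -0.22 0 0.05" --pt "-0.0012 0.0064 -0.22 0 0.05" --newtons 30

```text
t: 11.15
eef_pos: [0.6701, 0.0573, 0.0145]
ee_rot: [-3.141, -0.0, -1.394]
force: [-7.2, 2.0, 17.2]
width: 0.0558
gripper_force: 30.0
```

```bash
python3 - <<'E'
from h import *
for i in range(2): s=arm.get_state(); print(s['eef_pos'],s['ee_rot'],s['force'],s['width'])
E
```

```text
[0.67007302 0.05731397 0.01445367] [-3.14066853e+00 -1.62874804e-04 -1.39402672e+00] [-7.17676606  2.02171574 17.24058664] 0.055767171671378846
[0.67007302 0.05731397 0.01445367] [-3.14066853e+00 -1.62874804e-04 -1.39402672e+00] [-7.17676606  2.02171574 17.24058664] 0.055767171671378846
```

Request:
step_arm --pt "0 0 0 0 0.0876" --pt "0 0 0 0 0.0876" --pt "0 0 0 0 0.0876" --pt "0 0 0 0 0.0876" --pt "0 0 0.04 0 0.0876" --pt "0 0 0.09 0 0.0876" --pt "0 0 0.14 0 0.0876" --pt "0 0 0.19 0 0.0876" --pt "-0.025 -0.03 0.22 0 0.0876" --pt "-0.055 -0.065 0.22 0 0.0876" --pt "-0.085 -0.1 0.22 0 0.0876" --pt "-0.115 -0.138 0.22 0 0.0876" --pt "-0.145 -0.175 0.22 0 0.0876" --pt "-0.175 -0.212 0.22 0 0.0876" --pt "-0.205 -0.25 0.22 0 0.0876" --pt "-0.235 -0.285 0.22 0 0.0876" --pt "-0.249 -0.303 0.22 0 0.0876" --pt "-0.249 -0.303 0.22 0 0.0876" --pt "-0.249 -0.303 0.22 0 0.0876"

```text
t: 13.05
eef_pos: [0.4207, -0.2464, 0.2321]
ee_rot: [-3.141, -0.0, -1.396]
force: [-0.8, 0.2, -0.3]
width: 0.0874
gripper_force: 0.0
```

```bash
python3 - <<'E'
from h import *
s=arm.get_state(); print(s['q'].round(2),s['eef_pos'],s['ee_rot'])
f=grab('wrist','w4')
E
```

```text
[-0.13  0.04 -0.38 -0.   -1.15  0.3 ] [ 0.42074356 -0.24636634  0.2321209 ] [-3.14126895e+00 -5.55473917e-05 -1.39637326e+00]
```

View pics/w4.png

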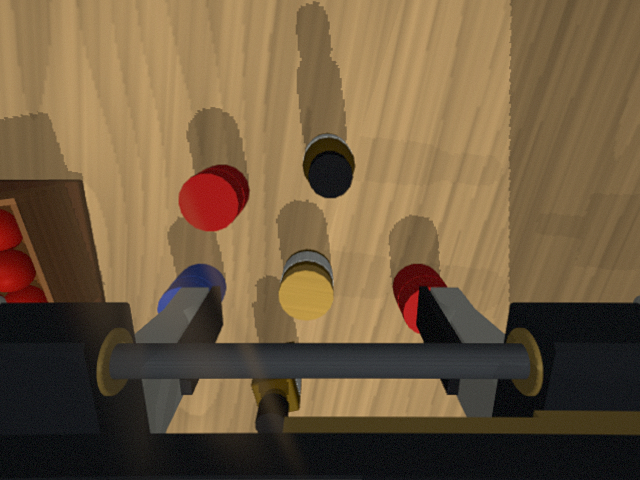

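The wrist view shows the tall bottle's cap at (330,175), the squat jar's lid at (306,292), and the red jars at (213,198) and (418,300).

```bash
python3 - <<'E'
from h import *
f=load('w4'); hsv=cv2.cvtColor(f['color'],cv2.COLOR_BGR2HSV)
m=(hsv[...,2]<45).astype(np.uint8); m[:,:290]=0;m[:,370:]=0;m[:130]=0;m[210:]=0
print(hsv[175,330],hsv[152,330],hsv[143,330])
k=max(cv2.findContours(m,0,1)[0],key=cv2.contourArea);print(cv2.boundingRect(k))
P=plane(f,k.reshape(-1,2),.132)[:,:2].astype(np.float32);print('cap',cv2.minEnclosingCircle(P),cv2.fitEllipse(k),plane(f,[cv2.fitEllipse(k)[0]],.132))
b=((hsv[...,0]>15)&(hsv[...,0]<28)&(hsv[...,1]>150)&(hsv[...,2]>100)).astype(np.uint8); b[:250]=0;b[325:]=0;b[:,:270]=0;b[:,345:]=0
k=max(cv2.findContours(b,0,1)[0],key=cv2.contourArea);print(cv2.boundingRect(k))
P=plane(f,k.reshape(-1,2),.06)[:,:2].astype(np.float32);print('lid',cv2.minEnclosingCircle(P))
E
```

```text
[120  64  20] [176 198   9] [ 22 220  51]
(307, 150, 46, 48)
cap ((0.4229409098625183, -0.2904142737388611), 0.015794292092323303) ((329.62921142578125, 173.5598602294922), (43.36759948730469, 46.75325393676758), 174.98776245117188) [[ 0.42262696 -0.29072579  0.132     ]]
(279, 270, 54, 50)
lid ((0.42019787430763245, -0.16490133106708527), 0.025812774896621704)
```

Request:
step_arm --pt "0.002 -0.0435 0 0 0.0876" --pt "0.002 -0.0435 -0.02 0 0.0876" --pt "0.002 -0.0435 -0.06 0 0.0876" --pt "0.002 -0.0435 -0.1 0 0.0876" --pt "0.002 -0.0435 -0.122 0 0.0876" --pt "0.002 -0.0435 -0.132 0 0.0876" --pt "0.002 -0.0435 -0.132 0 0.0876" --pt "0.002 -0.0435 -0.132 0 0.02" --pt "0.002 -0.0435 -0.132 0 0.02" --pt "0.002 -0.0435 -0.132 0 0.02" --pt "0.002 -0.0435 -0.132 0 0.02" --pt "0.002 -0.0435 -0.132 0 0.02" --pt "0.002 -0.0435 -0.132 0 0.02" --pt "0.002 -0.0435 -0.132 0 0.02" --newtons 25

```text
t: 14.5
eef_pos: [0.423, -0.2895, 0.1001]
ee_rot: [-3.141, -0.0, -1.395]
force: [-0.8, -1.5, 0.2]
width: 0.0372
gripper_force: 0.0
```

Request:
step_arm --pt "0 0 0 0 0.02" --pt "0 0 0 0 0.02" --pt "0 0 0 0 0.02" --pt "0 0 0.015 0 0.02" --pt "0 0 0.04 0 0.02" --pt "0 0 0.075 0 0.02" --pt "0 0 0.11 0 0.02" --pt "0.005 0.025 0.125 0 0.02" --pt "0.02 0.055 0.125 0 0.02" --pt "0.045 0.09 0.125 0 0.02" --pt "0.07 0.125 0.125 0 0.02" --pt "0.1 0.16 0.125 0 0.02" --pt "0.13 0.195 0.125 0 0.02" --pt "0.16 0.225 0.125 0 0.02" --pt "0.19 0.25 0.125 0 0.02" --pt "0.22 0.27 0.125 0 0.02" --pt "0.245 0.28 0.125 0 0.02" --pt "0.259 0.285 0.12 0 0.02" --pt "0.259 0.285 0.11 0 0.02" --pt "0.259 0.285 0.11 0 0.02"

```text
t: 16.5
eef_pos: [0.6802, -0.0048, 0.2071]
ee_rot: [3.137, 0.001, -1.395]
force: [-0.7, 0.0, -2.1]
width: 0.0295
gripper_force: 25.0
```

```bash
python3 - <<'E'
from h import *
s=arm.get_state(); print(s['eef_pos'],s['ee_rot'],s['width'],s['force'],s['gripper_force'])
f=grab('wrist','w5'); g=grab('scene','s5')
cv2.imwrite('pics/c5.png',np.hstack([cv2.resize(f['color'][0:400,180:480],(400,533)),cv2.resize(g['color'][120:360,200:380],(400,533))]))
E
```

```text
[ 0.68015724 -0.00482347  0.20714581] [ 3.13684864e+00  5.56601214e-04 -1.39548369e+00] 0.029467881376339825 [-0.67353769  0.00274975 -2.12936092] 24.99963015317917
```

View pics/c5.png

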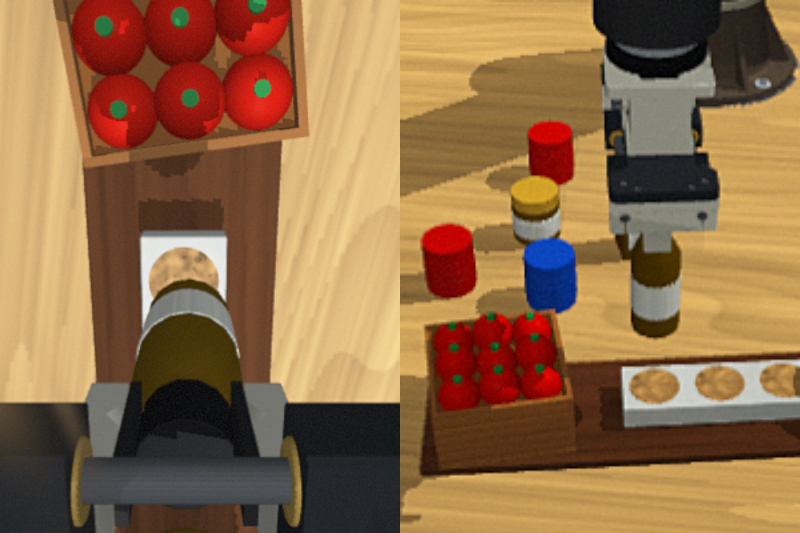

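The tall bottle hangs upright from its cap. The crate-side end of the riser is visible ahead of it, so I'll check the cork target against that end.

```bash
python3 - <<'E'
from h import *
f=load('w5'); hsv=cv2.cvtColor(f['color'],cv2.COLOR_BGR2HSV)
d=np.array([.1783,-.984]);n=np.array([.984,.1783])
m=((hsv[...,1]<60)&(hsv[...,2]>75)).astype(np.uint8); m[:150]=0;m[215:]=0;m[:,:270]=0;m[:,360:]=0
top=[(u,np.where(m[:,u])[0][0]-.5) for u in range(290,345,3) if m[:,u].any()]
print(top[::5]); P=plane(f,top,.034)[:,:2]; print('end s',np.median(P@d))
l=[];r=[]
for v in range(180,206,4):
    u=np.where(m[v])[0]; l.append((u[0]-.5,v)); r.append((u[-1]+.5,v))
A=plane(f,l,.034)[:,:2]@n;B=plane(f,r,.034)[:,:2]@n; print('width',np.median(A-B),'mid w',np.median((A+B)/2))
s=np.median(P@d)-.030; w=np.median((A+B)/2); print('cork',s*d+w*n)
E
```

```text
[(290, np.float64(172.5)), (305, np.float64(172.5)), (320, np.float64(172.5)), (335, np.float64(172.5))]
end s 0.15942621341206467
width 0.05599991748270494 mid w 0.67035704409385
cork [ 0.68270803 -0.00783073]
```

Request:
step_arm --pt "0.001 0 -0.02 0 0.02" --pt "0.001 0 -0.045 0 0.02" --pt "0.001 0 -0.06 0 0.02" --pt "0.001 0 -0.07 0 0.02" --pt "0.001 0 -0.072 0 0.02" --pt "0.001 0 -0.072 0 0.02" --pt "0.001 0 -0.072 0 0.02"

```text
t: 17.3
eef_pos: [0.6836, -0.0044, 0.1392]
ee_rot: [-3.14, -0.0, -1.395]
force: [-0.9, -0.1, -2.1]
width: 0.0299
gripper_force: 25.0
```

Request:
step_arm --pt "-0.001 0 -0.001 0 0.02" --pt "-0.002 -0.0004 -0.003 0 0.02" --pt "-0.002 -0.0004 -0.004 0 0.02" --pt "-0.002 -0.0004 -0.005 0 0.02" --pt "-0.002 -0.0004 -0.0055 0 0.02" --pt "-0.002 -0.0004 -0.0055 0 0.02" --pt "-0.002 -0.0004 -0.0055 0 0.02"

```text
t: 18.0
eef_pos: [0.6812, -0.0051, 0.134]
ee_rot: [-3.141, -0.001, -1.394]
force: [-3.7, 0.3, 6.2]
width: 0.0296
gripper_force: 25.0
```

Request:
step_arm --pt "0 0 0 0 0.0876" --pt "0 0 0 0 0.0876" --pt "0 0 0 0 0.0876" --pt "0 0 0 0 0.0876" --pt "0 0 0 0 0.0876" --pt "0 0 0.03 0 0.0876" --pt "0 0 0.07 0 0.0876" --pt "0 0 0.1 0 0.0876" --pt "-0.04 -0.025 0.1 0 0.0876" --pt "-0.08 -0.05 0.1 0 0.08" --pt "-0.12 -0.075 0.1 0 0.07" --pt "-0.16 -0.1 0.1 0 0.07" --pt "-0.2 -0.125 0.09 0 0.07" --pt "-0.24 -0.147 0.06 0 0.07" --pt "-0.261 -0.16 0.02 0 0.07" --pt "-0.261 -0.16 -0.02 0 0.07" --pt "-0.261 -0.16 -0.03 0 0.07" --pt "-0.261 -0.16 -0.03 0 0.07"

```text
t: 19.8
eef_pos: [0.4197, -0.1649, 0.102]
ee_rot: [3.139, 0.0, -1.395]
force: [0.5, -0.2, 0.9]
width: 0.0696
gripper_force: 0.0
```

```bash
python3 - <<'E'
from h import *
s=arm.get_state(); print(s['eef_pos'],s['ee_rot'],s['width'],s['force'])
f=grab('wrist','w6'); g=grab('scene','s6')
hsv=cv2.cvtColor(f['color'],cv2.COLOR_BGR2HSV)
cv2.imwrite('pics/c6.png',np.hstack([cv2.resize(f['color'][100:480,180:480],(400,507)),cv2.resize(g['color'][190:310,240:440][:, :],(400,240),interpolation=2).repeat(1,0) if 0 else cv2.copyMakeBorder(cv2.resize(g['color'][170:330,240:400],(400,400),interpolation=2),0,107,0,0,0)]))
E
```

```text
[ 0.41967751 -0.16494227  0.10199477] [ 3.13885638e+00  3.45042242e-05 -1.39458671e+00] 0.06958851603547737 [ 0.54786338 -0.23626128  0.90365584]
```

View pics/c6.png

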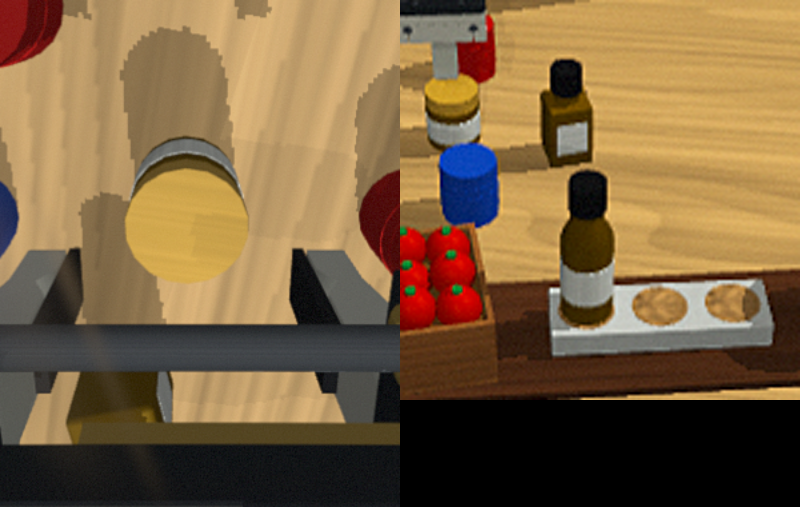

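The tall bottle stands on the cork nearest the crate. The squat jar's lid is between the open fingers, at about (320,269) in the full frame.

```bash
python3 - <<'E'
from h import *
f=load('w6'); hsv=cv2.cvtColor(f['color'],cv2.COLOR_BGR2HSV)
d=np.array([.1783,-.984])
b=((hsv[...,0]>15)&(hsv[...,0]<28)&(hsv[...,1]>140)&(hsv[...,2]>130)).astype(np.uint8); b[:215]=0;b[318:]=0;b[:,:265]=0;b[:,375:]=0
b=cv2.morphologyEx(b,cv2.MORPH_OPEN,np.ones((15,15)))
k=max(cv2.findContours(b,0,1)[0],key=cv2.contourArea)
P=plane(f,k.reshape(-1,2),.06)[:,:2].astype(np.float32); print(cv2.boundingRect(k),cv2.minEnclosingCircle(P))
g=load('s6'); h=cv2.cvtColor(g['color'],cv2.COLOR_BGR2HSV)
# tall bottle label silhouette in scene: column centre at rows; ideal cork from remaining cork rounds
m=((h[...,1]<60)&(h[...,2]>75)).astype(np.uint8)
for v in (278,281,284): 
    u=np.where(m[v,295:335])[0]+295; print(v,u.min(),u.max())
z=.05
for s_ in (.6812,): print(proj(g,[[.6812,-.0051,.034+.03]]))
w=m.copy(); w[:250]=0;w[330:]=0;w[:,:290]=0;w[:,430:]=0
c,hh=cv2.findContours(w,cv2.RETR_CCOMP,cv2.CHAIN_APPROX_NONE)
for i,k in enumerate(c):
    if cv2.contourArea(k)>60: r=cv2.minAreaRect(plane(g,k.reshape(-1,2),.034)[:,:2].astype(np.float32)); print(hh[0][i][3],r,'s',np.dot(r[0],d))
E
```

```text
(274, 227, 92, 84) ((0.4204060435295105, -0.1644788682460785), 0.025902165099978447)
278 304 325
281 304 324
284 304 334
[[313.10119298 282.56866965]]
-1 ((0.6694335341453552, 0.056148041039705276), (0.10817664116621017, 0.18194301426410675), 6.516121864318848) s 0.06411032675504684
0 ((0.6837618350982666, -0.002754606306552887), (0.043415091931819916, 0.0488889142870903), 6.46005916595459) s 0.12462526780366898
0 ((0.6697551608085632, 0.05632248520851135), (0.04772379994392395, 0.0499456413090229), 60.38513946533203) s 0.06399601972699165
0 ((0.6597138047218323, 0.11556783318519592), (0.04708828777074814, 0.050116512924432755), 58.27485275268555) s 0.003908223527669896
-1 ((0.6310258507728577, 0.21890342235565186), (0.02709330804646015, 0.08596090972423553), 86.44944763183594) s -0.10288905840516091
```

Request:
step_arm --pt "0.0005 0.0005 -0.02 0 0.07" --pt "0.0005 0.0005 -0.045 0 0.07" --pt "0.0005 0.0005 -0.065 0 0.07" --pt "0.0005 0.0005 -0.076 0 0.07" --pt "0.0005 0.0005 -0.076 0 0.07" --pt "0.0005 0.0005 -0.076 0 0.045" --pt "0.0005 0.0005 -0.076 0 0.045" --pt "0.0005 0.0005 -0.076 0 0.045" --pt "0.0005 0.0005 -0.076 0 0.045" --pt "0.0005 0.0005 -0.076 0 0.045" --pt "0.0005 0.0005 -0.076 0 0.045" --newtons 25

```text
t: 21.0
eef_pos: [0.4211, -0.1643, 0.0275]
ee_rot: [-3.14, -0.0, -1.395]
force: [-1.9, 1.8, 8.5]
width: 0.0515
gripper_force: 25.0
```

Request:
step_arm --pt "0 0 0.015 0 0.045" --pt "0 0 0.05 0 0.045" --pt "0 0 0.09 0 0.045" --pt "0 0.005 0.125 0 0.045" --pt "0.02 0.03 0.13 0 0.045" --pt "0.05 0.06 0.13 0 0.045" --pt "0.08 0.095 0.13 0 0.045" --pt "0.11 0.13 0.13 0 0.045" --pt "0.14 0.165 0.13 0 0.045" --pt "0.17 0.2 0.13 0 0.045" --pt "0.2 0.235 0.13 0 0.045" --pt "0.225 0.262 0.13 0 0.045" --pt "0.239 0.2775 0.13 0 0.045" --pt "0.239 0.2775 0.11 0 0.045" --pt "0.239 0.2775 0.08 0 0.045" --pt "0.239 0.2775 0.055 0 0.045" --pt "0.239 0.2775 0.04 0 0.045" --pt "0.239 0.2775 0.04 0 0.045" --pt "0.239 0.2775 0.04 0 0.045" --pt "0.239 0.2775 0.04 0 0.045"

```text
t: 23.0
eef_pos: [0.6606, 0.1134, 0.0683]
ee_rot: [-3.139, 0.0, -1.395]
force: [-0.5, 0.2, -1.5]
width: 0.0516
gripper_force: 25.0
```

Request:
step_arm --pt "-0.0005 0 -0.003 0 0.045" --pt "-0.0005 0 -0.005 0 0.045" --pt "-0.0005 0 -0.006 0 0.045" --pt "-0.0005 0 -0.0068 0 0.045" --pt "-0.0005 0 -0.0068 0 0.045"

```text
t: 23.5
eef_pos: [0.6591, 0.1133, 0.0616]
ee_rot: [-3.14, -0.0, -1.394]
force: [-5.2, 0.4, 9.2]
width: 0.0514
gripper_force: 25.0
```

Request:
step_arm --pt "0 0 0 0 0.0876" --pt "0 0 0 0 0.0876" --pt "0 0 0 0 0.0876" --pt "0 0 0 0 0.0876" --pt "0 0 0.03 0 0.0876" --pt "0 0 0.07 0 0.0876" --pt "0 0 0.11 0 0.0876" --pt "0 0 0.15 0 0.0876" --pt "-0.04 -0.02 0.17 0 0.0876" --pt "-0.08 -0.045 0.17 0 0.0876" --pt "-0.12 -0.065 0.17 0 0.0876" --pt "-0.16 -0.09 0.17 0 0.0876" --pt "-0.2 -0.11 0.17 0 0.0876" --pt "-0.226 -0.123 0.17 0 0.0876" --pt "-0.226 -0.123 0.17 0 0.0876" --pt "-0.226 -0.123 0.17 0 0.0876"

```text
t: 25.1
eef_pos: [0.4329, -0.01, 0.2304]
ee_rot: [-3.14, 0.0, -1.395]
force: [0.4, 0.9, -0.1]
width: 0.0877
gripper_force: 0.0
```

```bash
python3 - <<'E'
from h import *
s=arm.get_state(); print(s['q'].round(2),s['eef_pos'],s['ee_rot'])
f=grab('wrist','w7'); g=grab('scene','s7')
cv2.imwrite('pics/c7.png',np.hstack([cv2.resize(f['color'][80:440,180:460],(400,514)),cv2.copyMakeBorder(cv2.resize(g['color'][210:340,250:480],(400,226),interpolation=2),0,288,0,0,0)]))
E
```

```text
[ 0.44 -0.06 -0.48  0.   -1.14 -0.26] [ 0.43293292 -0.0100324   0.23043504] [-3.13965734e+00  3.46304433e-04 -1.39492732e+00]
```

View pics/c7.png

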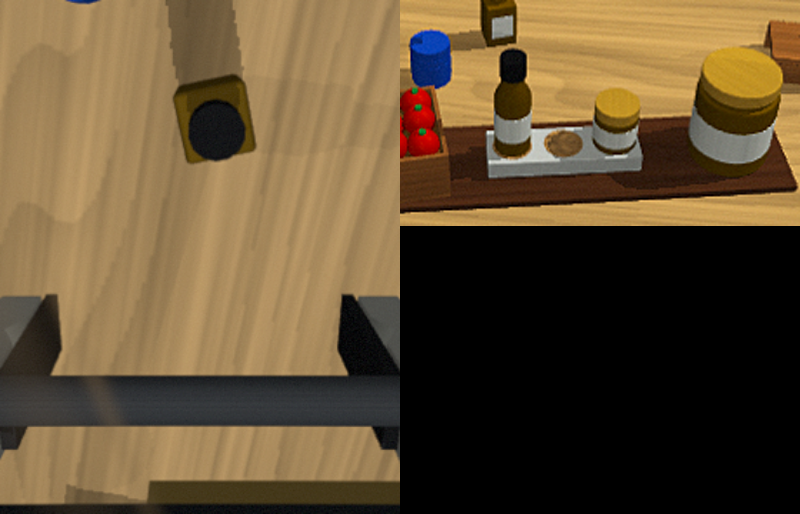

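Both goods stand on their corks. In the wrist view the square bottle's cap is at about (332,171), and its body is turned by a few degrees.

```bash
python3 - <<'E'
from h import *
f=load('w7'); hsv=cv2.cvtColor(f['color'],cv2.COLOR_BGR2HSV)
print(hsv[171,332],hsv[148,312])
m=((hsv[...,2]<38)&(hsv[...,1]<140)).astype(np.uint8); m[:125]=0;m[205:]=0;m[:,:290]=0;m[:,370:]=0
m=cv2.morphologyEx(m,cv2.MORPH_OPEN,np.ones((7,7)))
k=max(cv2.findContours(m,0,1)[0],key=cv2.contourArea); print(cv2.boundingRect(k),cv2.minEnclosingCircle(plane(f,k.reshape(-1,2),.102)[:,:2].astype(np.float32)))
b=(((hsv[...,2]<100)&(hsv[...,1]>185))|(m>0)).astype(np.uint8); b[:125]=0;b[205:]=0;b[:,:290]=0;b[:,370:]=0
b=cv2.morphologyEx(b,cv2.MORPH_OPEN,np.ones((5,5)))
k=max(cv2.findContours(b,0,1)[0],key=cv2.contourArea); print(cv2.boundingRect(k),cv2.minAreaRect(plane(f,k.reshape(-1,2),.066)[:,:2].astype(np.float32)))
# jar and tall on riser in scene
g=load('s7'); h=cv2.cvtColor(g['color'],cv2.COLOR_BGR2HSV); d=np.array([.1783,-.984])
w=((h[...,1]<60)&(h[...,2]>75)).astype(np.uint8); w[:,:290]=0; w[:,400:]=0
for v in (279,281,283,285): u=np.where(w[v,355:400])[0]+355; print('jar',v,u.min(),u.max())
print('ideal jar px',proj(g,[np.r_[.0039*d+.6704*np.array([.984,.1783]),.034+z] for z in(.02,.03)]),'tall',proj(g,[np.r_[.124*d+.6704*np.array([.984,.1783]),.064]]))
for v in (278,281): u=np.where(w[v,300:328])[0]+300; print('tall',v,u.min(),u.max())
E
```

```text
[106 134  21] [ 22 248  69]
(313, 153, 38, 39) ((0.4327821135520935, -0.05147118493914604), 0.014869466423988342)
(303, 135, 55, 57) ((0.4320319890975952, -0.05303889513015747), (0.03807983174920082, 0.04551539197564125), 24.35322380065918)
jar 279 361 361
jar 281 361 362
jar 283 355 386
jar 285 355 386
ideal jar px [[373.47893919 283.77071144]
 [373.86087526 280.13104797]] tall [[314.37364299 282.86805674]]
tall 278 304 325
tall 281 304 324
```

Request:
step_arm --pt "0 -0.02 0 0.11 0.0876" --pt "0 -0.0415 0 0.22 0.0876" --pt "0 -0.0415 -0.03 0.22 0.0876" --pt "0 -0.0415 -0.07 0.22 0.0876" --pt "0 -0.0415 -0.11 0.22 0.0876" --pt "0 -0.0415 -0.14 0.22 0.0876" --pt "0 -0.0415 -0.154 0.22 0.0876" --pt "0 -0.0415 -0.16 0.22 0.0876" --pt "0 -0.0415 -0.16 0.22 0.0876" --pt "0 -0.0415 -0.16 0.22 0.02" --pt "0 -0.0415 -0.16 0.22 0.02" --pt "0 -0.0415 -0.16 0.22 0.02" --pt "0 -0.0415 -0.16 0.22 0.02" --pt "0 -0.0415 -0.16 0.22 0.02" --pt "0 -0.0415 -0.16 0.22 0.02" --pt "0 -0.0415 -0.16 0.22 0.02" --pt "0 -0.0415 -0.16 0.22 0.02" --pt "0 -0.0415 -0.16 0.22 0.02" --pt "0 -0.0415 -0.16 0.22 0.02" --pt "0 -0.0415 -0.16 0.22 0.02" --newtons 25

```text
t: 27.2
eef_pos: [0.4329, -0.0514, 0.0697]
ee_rot: [3.141, 0.0, -1.175]
force: [-1.2, -1.0, -0.9]
width: 0.0295
gripper_force: 25.0
```

Request:
step_arm --pt "0 0 0.015 0 0.02" --pt "0 0 0.05 0 0.02" --pt "0 0 0.09 0 0.02" --pt "0 0 0.13 0 0.02" --pt "0 0 0.17 -0.02 0.02" --pt "0.02 0.01 0.19 -0.06 0.02" --pt "0.05 0.025 0.19 -0.1 0.02" --pt "0.085 0.04 0.19 -0.14 0.02" --pt "0.12 0.055 0.19 -0.18 0.02" --pt "0.155 0.07 0.19 -0.22 0.02" --pt "0.19 0.085 0.19 -0.22 0.02" --pt "0.22 0.098 0.19 -0.22 0.02" --pt "0.238 0.1055 0.19 -0.22 0.02" --pt "0.238 0.1055 0.19 -0.22 0.02" --pt "0.238 0.1055 0.19 -0.22 0.02" --pt "0.238 0.1055 0.19 -0.22 0.02"

```text
t: 28.8
eef_pos: [0.6702, 0.0539, 0.2595]
ee_rot: [3.141, 0.0, -1.395]
force: [-0.8, 0.3, -2.2]
width: 0.0298
gripper_force: 25.0
```

```bash
python3 - <<'E'
from h import *
for i in range(1): s=arm.get_state(); print(s['eef_pos'],s['ee_rot'],s['width'],s['force'])
E
```

```text
[0.67018605 0.05388652 0.25947243] [ 3.14072018e+00  7.12205388e-05 -1.39494609e+00] 0.029774746647947405 [-0.7948162   0.32076962 -2.24642474]
```

Request:
step_arm --pt "0 0 -0.03 0 0.02" --pt "0 0 -0.06 0 0.02" --pt "0 0 -0.085 0 0.02" --pt "0 0 -0.11 0 0.02" --pt "0 0 -0.13 0 0.02" --pt "0 0 -0.143 0 0.02" --pt "0 0 -0.15 0 0.02" --pt "0 0 -0.15 0 0.02" --pt "0 0 -0.15 0 0.02" --pt "0 0 -0.15 0 0.02"

```text
t: 29.8
eef_pos: [0.6717, 0.0543, 0.1111]
ee_rot: [-3.14, 0.0, -1.395]
force: [-0.8, -0.5, -1.9]
width: 0.0298
gripper_force: 25.0
```

Still 7 mm to go (target z 0.1037).

Request:
step_arm --pt "-0.0005 0 -0.002 0 0.02" --pt "-0.001 0 -0.004 0 0.02" --pt "-0.001 0 -0.0055 0 0.02" --pt "-0.001 0 -0.0065 0 0.02" --pt "-0.001 0 -0.0073 0 0.02" --pt "-0.001 0 -0.0073 0 0.02" --pt "-0.001 0 -0.0073 0 0.02"

```text
t: 30.5
eef_pos: [0.6701, 0.0541, 0.1038]
ee_rot: [-3.141, -0.0, -1.394]
force: [-3.7, 0.3, 6.8]
width: 0.0294
gripper_force: 25.0
```

Request:
step_arm --pt "0 0 0 0 0.05" --pt "0 0 0 0 0.0876" --pt "0 0 0 0 0.0876" --pt "0 0 0 0 0.0876" --pt "0 0 0 0 0.0876" --pt "0 0 0.02 0 0.0876" --pt "0 0 0.05 0 0.0876" --pt "0 0 0.09 0 0.0876" --pt "0 0 0.13 0 0.0876" --pt "-0.03 0 0.16 0 0.0876" --pt "-0.07 0.0 0.17 0 0.0876" --pt "-0.11 0.0 0.17 0 0.0876" --pt "-0.15 0.0 0.17 0 0.0876" --pt "-0.19 0.0 0.17 0 0.0876" --pt "-0.22 0.0 0.17 0 0.0876" --pt "-0.22 0.0 0.17 0 0.0876" --pt "-0.22 0.0 0.17 0 0.0876"

```text
t: 32.2
eef_pos: [0.4498, 0.0543, 0.2733]
ee_rot: [-3.14, 0.001, -1.394]
force: [-0.1, 0.0, -0.1]
width: 0.0876
gripper_force: 0.0
```

```bash
python3 - <<'E'
from h import *
g=grab('scene','s8'); t=grab('top','t8')
n=np.array([.984,.1783]);d=np.array([.1783,-.984])
h=cv2.cvtColor(g['color'],cv2.COLOR_BGR2HSV)
w=((h[...,1]<60)&(h[...,2]>75)).astype(np.uint8)
for v in (276,280): u=np.where(w[v,328:360])[0]+328; print(v,u)
print('ideal sq',proj(g,[np.r_[.064*d+.6704*n,.034+z] for z in(.03,.102)]))
k=(h[...,2]<40)&(h[...,1]<140); k=k.astype(np.uint8); 
for s_ in (.124,.064): p=proj(g,[np.r_[s_*d+.6704*n,.034+(.119 if s_>.1 else .089)]])[0]; v=int(p[1]); u=np.where(k[v,int(p[0])-14:int(p[0])+14])[0]+int(p[0])-14; print('cap ideal',p,'seen mid',(u.min()+u.max())/2 if len(u) else None)
T=t['color'][100:320,90:560]
cv2.imwrite('pics/c8.png',np.vstack([cv2.resize(T,(640,300)),cv2.resize(g['color'][205:345,195:495],(640,299),interpolation=2)]))
E
```

```text
276 []
280 []
ideal sq [[344.24260024 281.50393726]
 [345.8381192  253.90167821]]
cap ideal [314.73249755 248.29495259] seen mid 314.0
cap ideal [345.54033466 259.06377283] seen mid 345.0
```

View pics/c8.png

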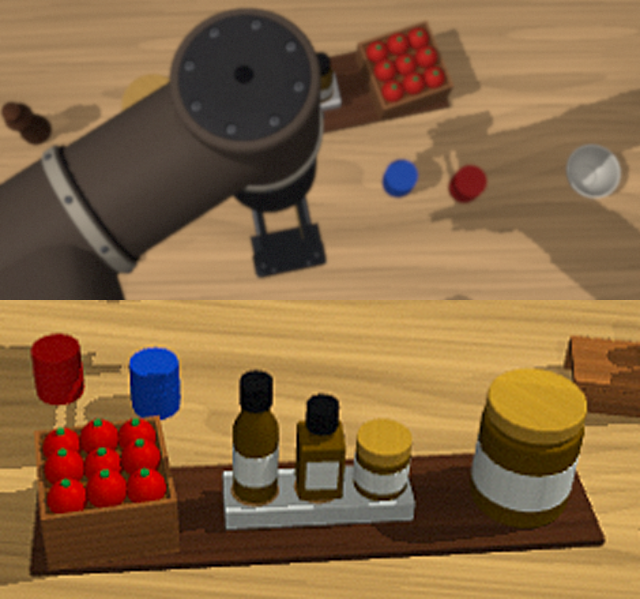

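The picture shows all three goods upright on their corks, within about 1 px of the ideal columns. The robot is clear, so I'm handing in.

```bash
python3 -c "
from station import arm
print(arm.job_done())"
```

```text
the job is handed in; nothing more can be done
None
```

The riser is centred on the board, cork rounds up, with the tall bottle, square bottle and squat jar upright on their rounds in the order asked, and I handed the job in at about 32 s, though the call gave no verdict.

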